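Shift the pebble tumbler's gated lever into run

TASK

Of the two bench machines, find the stone tumbler: the one with the lying rubber barrel and the ball-knobbed lever. Shift its lever from the notch at the robot's left near end of the zigzag slot, sideways to the first corner, away across the middle and sideways again, fully home into the far right end notch, and leave it there. Leave the T-handled lever of the sieve machine alone.

Things in the scene. Friction and masses are not known exactly. Their poses are not given: they have to be found in the camera images.
- tumbler: Fixed machine: grey lever box 130 (x) x 160 (y) x 70 mm, black barrel behind it, top at 112 mm. Origin: box's underside centre; x away from the robot, y to its left at yaw 0 (yaw within 0.35 rad). Z-shaped slot in the deck, 22 mm wide; its centre line in own x, y (mm): start notch (-25, 45), first corner (-25, 0), second corner (25, 0), end notch (25, -45); closed ends 11 mm beyond
- ball_lever: Origin: centre of the black ball knob, 36 mm across, 130 mm above the table, 60 above the deck, on an upright 10 mm stalk in the tumbler's slot. It stays upright at that height and does not turn: it slides level where the slot lets it (6 mm play either side), against 2 N of friction, and stays where left. Starts in the slot's first leg, at own y of the tumbler 20 to 50 mm
- tee_lever: The other machine's lever (sieve with a round steel pan; a like box, slot mirrored), not to be moved. Origin: centre of its black T grip, a bar 18 x 70 x 18 mm (x, y, z), 130 mm above the table

How it is judged:
By the outcome, as a careful person would: the job done as asked, in the order asked, and still so for the second after the job is handed in, with the robot touching nothing.
It also fails if it takes over 32 s, if anything falls off the work surface, if the arm or the gripper's body presses on something with over 40 N, if the wrist force passes 120 N, or if a joint passes its speed limit or range.

ROBOT

A 6-joint arm with a two-finger parallel gripper is mounted at the origin on the work surface. World frame = base frame: x ahead of the robot, y to its left, z up, the work surface at z = 0. Lengths are in m, angles in rad, forces in N, time in s.
With the tool pointing down it reaches from about 0.325 to 0.85 m from the base axis. Payload 15.5 kg.
Tool frame: the origin (TCP) lies at the very end of the fingers, on their centre line; the grasp point (between the pads) lies 19 mm behind it (arm.pinch_z is the distance from the TCP to the grasp point, in m); z points along the fingers, y is the line along which they close (so a half turn about z gives the same grasp; the last joint's range is limited). The gripper opens to 91 mm and grips with 3 to 60 N. Pads are 32 mm wide; open, the fingers measure 118 mm over their backs; the gripper's body (76 mm by 178 mm) begins 60 mm behind the grasp point.
Start: joints at [1.125, 0.494, 1.345, -0, 1.302, -0.096], TCP at [0.214, 0.587, 0.214] pointing down, gripper open.
Joint ranges: [-2.91, 2.91], [-0.82, 2.16], [0.22, 2.67], [-1.22, 4.37], [0.12, 2.79], [-3.08, 3.08]. Speed limits (rad/s): [1.89, 1.89, 2.57, 3.01, 3.01, 3.01].

INTERFACE

Orientations are given as a rotation vector (axis times angle).
In Python, from rig import sense, camera, arm gives the robot as it stands.
- The arm moves only by the tool carry_out, never from a script. Its arguments are lists of equal length, an entry for each row: "hand": the finger opening in cm, from 0 to 9.12; "translation": the shift along the tool's x, y, z in cm, a list of three; "spin": the turn about the tool's z in rad. A call has 1 to 10 rows; each row is the pose to reach, as a shift and turn from the pose commanded when the call began, along the tool's axes at that moment; what a row does not reach only later rows make up. A row lasts 1/8 s, in which the tool goes at most 62.5 mm and 10.7 degrees, less where a joint would pass 70% of its speed; a pose out of reach is approached as far as the arm can. A call with a gripper value outside its range is refused whole. The fingers move at their own pace and stop on an object; "squeeze" is the grip in N (left out, the last holds). Time passes only in rows, so rows that repeat a pose let the fingers close. It gives the time, the measured TCP pose, the force, the opening and the grip force at its end, in the units of the state.
- sense(): the state, without advancing time (a new reading comes with each control period).
- camera(name): name is "scene" or "top" or "wrist"; returns a dict with "image" (420x560x3 uint8, red, green, blue), "z_map" (420x560 float32, m along the optical axis (not along the pixel's ray), 0 where there is no reading), "fx", "fy", "cx", "cy" (pixels), "extrinsics" (4x4, takes a point from camera to world coordinates); the wrist camera has in their place "hand_eye" (4x4, takes a point from camera to tool coordinates, whose origin is the TCP and whose axes are the flange's). Camera axes: x right, y up, looking along -z (the intrinsics and any distortion apply to the point x, -y, -z); pixel columns grow to the right and rows downward; lengths in m; the calibration is good to about 2 mm. A picture is of the moment at which its call begins: read the wrist's pose just before it.
- arm.job_done(): hands the job in; it is judged then, once.
The state is a dict: "time": time; "qpos": joint angles; "dq": joint speeds; "joint_efforts": joint torques, N m; "tool_pos": TCP position; "orientation": TCP orientation; "wrist_force": force on the tool from outside, world axes, zero at the start; "wrist_torque": the same for the moment, N m; "finger_gap": finger opening in m; "grip_force": force on a finger pad.
Only numpy, scipy, OpenCV 4.12 (cv2) and the standard library are available. Lean on these libraries where they do the work, as an engineer would, in place of code of your own. Each camera call takes 0.05 s, during which the arm holds its last target. There are 200 camera calls.

## Working session

There is one attempt and no reset: what is moved stays moved. The work goes in short steps, Python scripts to look and compute and a tool call to move; the robot and the scene stay as the last step left them, time stands still between calls to the robot, and variables do not carry over. Pictures are saved under pics/ and viewed, at most 10 in all, crops included, and the job is handed in when it is done.

Besides the shell and the picture viewer there is one more tool, called after "Request:" as name(argument=value, ...), one argument or row to a line, values as JSON. carry_out: Moves the arm, as the interface text tells. Its arguments: {"type":"object","properties":{"hand":{"type":"array"},"translation":{"type":"array"},"spin":{"type":"array"},"squeeze":{"type":"number"}},"required":["hand","translation","spin"]}

```bash
mkdir -p pics; cat > h.py <<'E'
import sys; sys.path.insert(0,'.')
import numpy as np, cv2
from scipy.spatial.transform import Rotation as R
from rig import sense, camera, arm
def cloud(c):
    v,u=np.mgrid[:420,:560]; z=c['z_map']
    P=np.stack([(u-c['cx'])/c['fx']*z,-(v-c['cy'])/c['fy']*z,-z,np.ones_like(z)],-1)
    return P@np.array(c['extrinsics']).T
E
python3 - <<'E'
from h import *
for n in ('top','scene'):
    c=camera(n); cv2.imwrite(f'pics/{n}1.png',c['image'][...,::-1]); np.save(f'{n}.npy',cloud(c)); print([k for k in c], c['fx'],c['cx'])
    print(np.round(c['extrinsics'],3))
s=sense(); print(s)
E
```

```text
['image', 'z_map', 'fx', 'fy', 'cx', 'cy', 'extrinsics'] 410.913402171574 280.7426599719914
[[-0.004  0.986 -0.168  0.418]
 [-1.    -0.004 -0.003  0.01 ]
 [-0.003  0.168  0.986  0.833]
 [ 0.     0.     0.     1.   ]]
['image', 'z_map', 'fx', 'fy', 'cx', 'cy', 'extrinsics'] 434.73935657885477 276.8147087787116
[[-0.871 -0.269  0.412  0.859]
 [ 0.492 -0.475  0.73   0.539]
 [-0.001  0.838  0.546  0.486]
 [ 0.     0.     0.     1.   ]]
{'time': 0.1, 'qpos': array([ 1.12551825e+00,  4.94123140e-01,  1.34605936e+00, -1.59900793e-05,
        1.30253251e+00, -9.54654742e-02]), 'dq': array([-0.00093755, -0.0010351 , -0.00145794,  0.00022361,  0.00053103,
        0.00102038]), 'joint_efforts': array([ 2.60206929e-03, -8.80242348e+01, -3.82543123e+01,  7.11112982e-02,
        4.83105867e-02, -1.02619029e-05]), 'tool_pos': array([0.21403164, 0.58683766, 0.21339993]), 'orientation': array([-5.46630745e-01, -3.09338104e+00,  1.70525814e-03]), 'wrist_force': array([0.04190386, 0.04691281, 0.61398287]), 'wrist_torque': array([-0.0015077 , -0.02174272,  0.04289137]), 'grip_force': 0.0, 'finger_gap': 0.09121115113915021}
```

View pics/top1.png

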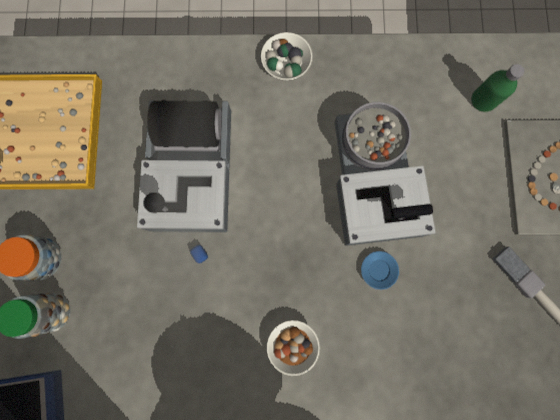

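View pics/scene1.png

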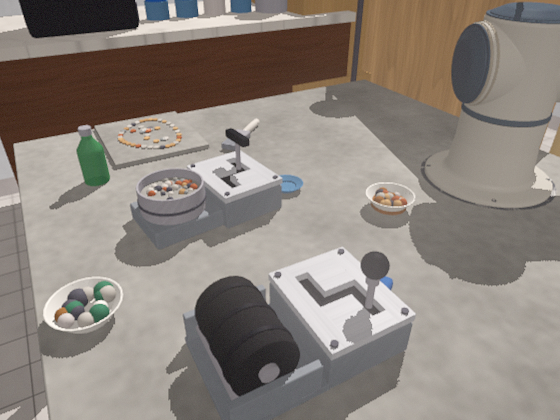

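The top view shows the tumbler at left (box about (138..227, 160..230), ball at (153,203)), and the sieve at right (box about (340..433, 168..242)). The scene view confirms the barrel and the ball lever.

```bash
python3 - <<'E'
from h import *
P=np.load('top.npy')[...,:3]; sub=P[150:240,125:235].reshape(-1,3)
d=sub[(abs(sub[:,2]-.07)<.006)]
r=cv2.minAreaRect((d[:,:2]*1000).astype(np.float32)); print(len(d),r)
for n in('top','scene'):
    Q=np.load(n+'.npy')[...,:3].reshape(-1,3); c=np.array(r[0])/1000
    b=Q[(Q[:,2]>.115)&(np.linalg.norm(Q[:,:2]-c,axis=1)<.08)]
    f=np.linalg.lstsq(np.c_[2*b,np.ones(len(b))],(b**2).sum(1),rcond=None)[0]
    # sphere, fixed radius
    from scipy.optimize import least_squares
    g=least_squares(lambda p:np.linalg.norm(b-p,axis=1)-.018,b.mean(0)-[0,0,.01],loss='soft_l1',f_scale=.002).x
    print(n,len(b),b.min(0),b.max(0),f[:3],g)
s=sense(); print(R.from_rotvec(s['orientation']).as_matrix().round(3))
c=cv2.resize(cv2.imread('pics/top1.png')[145:245,120:240],None,fx=5,fy=5,interpolation=2); cv2.imwrite('pics/crop1.png',c)
E
```

```text
4658 ((575.6126098632812, 200.9061737060547), (161.1771240234375, 130.487060546875), 89.2824478149414)
top 347 [0.53035067 0.21484195 0.1268567 ] [0.56415868 0.24844779 0.15162382] [0.54746346 0.23245339 0.13285355] [0.54762857 0.23276974 0.13186563]
scene 654 [0.53419816 0.21961588 0.11938686] [0.5656943  0.25269346 0.14924267] [0.54747741 0.2341597  0.13099157] [0.54694419 0.23365592 0.13041263]
[[-0.939  0.343 -0.   ]
 [ 0.343  0.939 -0.001]
 [ 0.    -0.001 -1.   ]]
```

View pics/crop1.png

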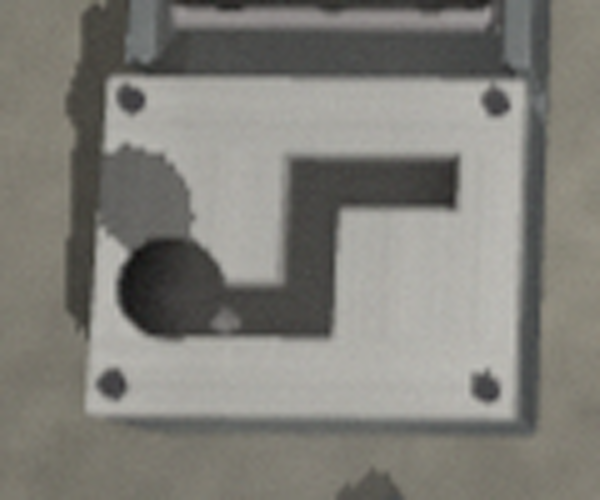

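```bash
python3 - <<'E'
from h import *
P=np.load('top.npy')[...,:3]; print('jars',np.nanmax(P[225:345,0:75,2]), P[258,17],P[317,15])
s=sense(); M=R.from_rotvec(s['orientation']).as_matrix()
print((M.T@(np.array([.5473,.2333,.211])-s['tool_pos'])*100).round(2), np.arctan2(-.343+0,.939))
E
```

```text
jars 0.8333601784071296 [0.45346866 0.4876343  0.0892525 ] [0.35313299 0.4604512  0.12078417]
[-43.42 -21.79   0.26] -0.3502238698379608
```

Request:
carry_out(
  hand=[7, 7, 7, 7, 7, 7, 7, 7, 7, 7],
  translation=[
    [-5.4, -2.7, 0],
    [-10.8, -5.4, 0],
    [-16.2, -8.1, 0],
    [-21.6, -10.8, 0],
    [-27, -13.5, 0],
    [-32.4, -16.2, 0],
    [-37.8, -18.9, 0],
    [-43.4, -21.8, 0.3],
    [-43.4, -21.8, 0.3],
    [-43.4, -21.8, 0.3],
  ],
  spin=[-0.05, -0.1, -0.15, -0.2, -0.25, -0.3, -0.35, -0.35, -0.35, -0.35],
)

```text
time: 1.35
tool_pos: [0.5469, 0.2335, 0.2106]
orientation: [-0.001, -3.141, 0.0]
wrist_force: [-0.8, 0.3, 0.1]
finger_gap: 0.0698
grip_force: 0.0
```

```bash
python3 - <<'E'
from h import *
s=sense(); M=R.from_rotvec(s['orientation']).as_matrix()
print(s['time'],s['tool_pos'],M.round(3),s['finger_gap'])
print((M.T@(np.array([.5473,.2333,.111])-s['tool_pos'])*100).round(2))
E
```

```text
1.35 [0.54689565 0.23350293 0.21058754] [[-1.     0.001 -0.001]
 [ 0.001  1.    -0.   ]
 [ 0.001 -0.    -1.   ]] 0.06978196045256048
[-0.05 -0.02  9.96]
```

Tool x = −world x, tool y = world y. Descend 10 cm and close on the ball.

Request:
carry_out(
  hand=[7, 7, 7, 7, 3, 3, 3, 3, 3, 3],
  translation=[
    [0, 0, 4],
    [0, 0, 7.5],
    [0, 0, 9.9],
    [0, 0, 9.9],
    [0, 0, 9.9],
    [0, 0, 9.9],
    [0, 0, 9.9],
    [0, 0, 9.9],
    [0, 0, 9.9],
    [0, 0, 9.9],
  ],
  spin=[0, 0, 0, 0, 0, 0, 0, 0, 0, 0],
  squeeze=20,
)

```text
time: 2.6
tool_pos: [0.5473, 0.2336, 0.1123]
orientation: [-0.0, 3.141, 0.0]
wrist_force: [-1.0, -1.0, 7.2]
finger_gap: 0.0347
grip_force: 20.0
```

Request:
carry_out(
  hand=[3, 3, 3, 3, 3, 3],
  translation=[
    [-0.2, -0.8, 0],
    [-0.3, -1.6, 0],
    [-0.3, -2.4, 0],
    [-0.3, -3.2, 0],
    [-0.3, -3.2, 0],
    [-0.3, -3.2, 0],
  ],
  spin=[0, 0, 0, 0, 0, 0],
)

```text
time: 3.35
tool_pos: [0.5503, 0.2014, 0.1123]
orientation: [0.0, 3.141, -0.0]
wrist_force: [-2.2, -2.4, 7.5]
finger_gap: 0.0349
grip_force: 20.0
```

```bash
python3 - <<'E'
from h import *
s=sense(); print(s['tool_pos'],s['wrist_force'])
c=camera('top'); Q=cloud(c)[...,:3]; cv2.imwrite('pics/top2.png',cv2.resize(c['image'][145:245,120:240,::-1],None,fx=5,fy=5))
c=camera('scene'); cv2.imwrite('pics/scene2.png',cv2.resize(c['image'][220:400,180:440,::-1],None,fx=3,fy=3))
E
```

```text
[0.55032749 0.2013617  0.11234099] [-2.15378518 -2.35507409  7.53186834]
```

View pics/scene2.png

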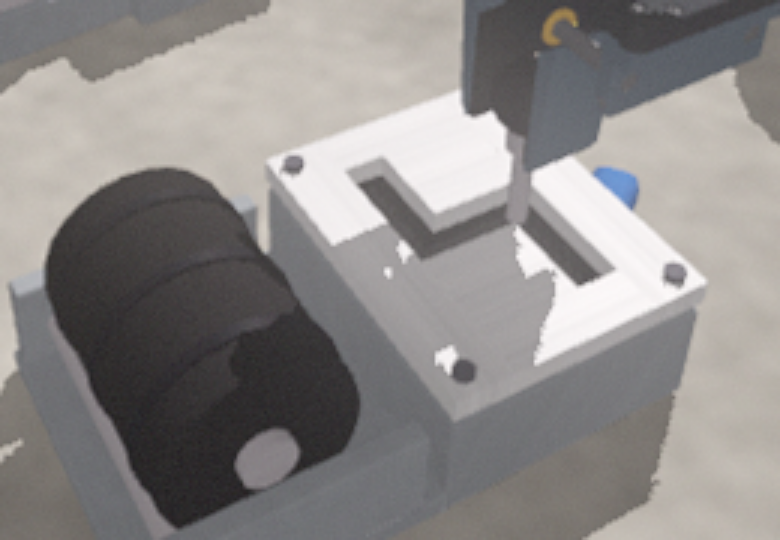

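The lever stalk is at the first corner, (517,210) in the crop. Now I'll move it away across the middle.

Request:
carry_out(
  hand=[3, 3, 3, 3, 3, 3, 3],
  translation=[
    [-1, 0, 0],
    [-2, 0, 0],
    [-3, 0, 0],
    [-4, -0.1, 0],
    [-5, -0.1, 0],
    [-5, -0.1, 0],
    [-5, -0.1, 0],
  ],
  spin=[0, 0, 0, 0, 0, 0, 0],
)

```text
time: 4.32
tool_pos: [0.601, 0.2007, 0.1124]
orientation: [-0.0, 3.14, 0.001]
wrist_force: [1.2, 0.3, 4.8]
finger_gap: 0.0351
grip_force: 20.0
```

Request:
carry_out(
  hand=[3, 3, 3, 3, 3, 3, 3, 3],
  translation=[
    [0, -1, 0],
    [0, -2, 0],
    [0, -3, 0],
    [0.1, -4, 0],
    [0.1, -4.6, 0],
    [0.1, -5, 0],
    [0.1, -5, 0],
    [0.1, -5, 0],
  ],
  spin=[0, 0, 0, 0, 0, 0, 0, 0],
)

```text
time: 5.32
tool_pos: [0.5995, 0.15, 0.1123]
orientation: [0.0, 3.141, -0.0]
wrist_force: [2.0, -1.4, 7.1]
finger_gap: 0.0346
grip_force: 20.0
```

Request:
carry_out(
  hand=[3, 3, 3],
  translation=[
    [0, -0.1, 0],
    [0, -0.2, 0],
    [0, -0.2, 0],
  ],
  spin=[0, 0, 0],
)

```text
time: 5.7
tool_pos: [0.5995, 0.1491, 0.1124]
orientation: [0.0, 3.14, 0.002]
wrist_force: [1.3, 8.0, 7.1]
finger_gap: 0.0348
grip_force: 20.0
```

It is against the end stop (+8 N). Release and lift.

Request:
carry_out(
  hand=[6, 6, 6, 6, 6, 6, 6, 6, 6, 6],
  translation=[
    [0, 0.1, 0],
    [0, 0.1, 0],
    [0, 0.1, 0],
    [0, 0.1, 0],
    [0, 0.1, -2],
    [0, 0.1, -6],
    [0, 0.1, -10],
    [4, 0.1, -12],
    [10, 0.1, -12],
    [14, 0.1, -12],
  ],
  spin=[0, 0, 0, 0, 0, 0, 0, 0, 0, 0],
)

```text
time: 6.95
tool_pos: [0.4568, 0.1494, 0.232]
orientation: [0.001, -3.141, 0.0]
wrist_force: [-0.0, 0.3, 0.8]
finger_gap: 0.0597
grip_force: 0.0
```

```bash
python3 - <<'E'
from h import *
from scipy.optimize import least_squares
s=sense(); print(s['time'],s['tool_pos'],s['wrist_force'])
for n in('top','scene'):
    k=camera(n); Q=cloud(k)[...,:3].reshape(-1,3)
    b=Q[(Q[:,2]>.115)&(Q[:,2]<.155)&(np.linalg.norm(Q[:,:2]-[.6,.15],axis=1)<.03)]
    print(n,len(b),least_squares(lambda p:np.linalg.norm(b-p,axis=1)-.018,[.6,.15,.13],loss='soft_l1',f_scale=.002).x)
    if n=='scene': cv2.imwrite('pics/s3.png',k['image'][...,::-1])
E
```

```text
6.95 [0.45678459 0.14940341 0.23204526] [-0.01003141  0.30457998  0.7672676 ]
top 334 [0.59968811 0.14927946 0.13188066]
scene 554 [0.59887993 0.15009045 0.13030006]
```

View pics/s3.png

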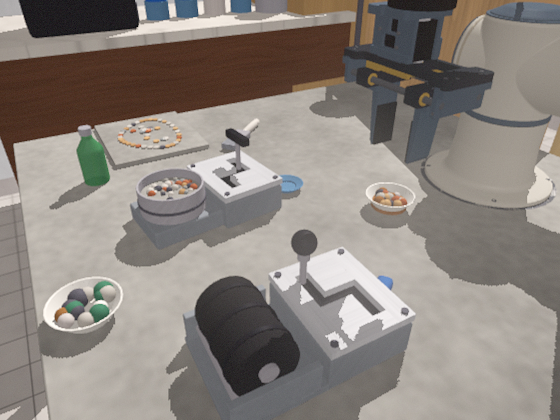

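The ball knob at (304,243) stands in the far right end notch. The sieve lever is untouched and the arm is clear.

```bash
python3 -c "
from h import *
print(arm.job_done())"
```

```text
the job is handed in; nothing more can be done
None
```

The tumbler's ball lever was shifted through the slot in the order asked and left against the far right end stop. The sieve's T-lever was not touched, and the job was handed in after about 7 s.

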